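# Roll the edge strip home on the splash screen

### The job

The edge strip on the near rail of the splash screen is still standing proud. Take the hand roller from its rest, roll it along the strip with firm pressure until every clip of the strip is fully home, without cracking the screen by pressing too hard and without pushing on the screen with the gripper itself. Then stand the roller back in its rest, let go, and leave the other things on the table as they are.

Things in the scene. Friction and masses are not known exactly. Their poses are not given: they have to be found in the camera images.
- roller_grip (a point): Hand roller, 280 g, upright in its rest at the start. This point: centre of its wooden handle, an upright block 30 mm (x) by 24 mm (y), 60 mm tall; z up the handle, x along the wheel's axle, y the way it rolls. Grip it from above across the 24 mm with at least 50 N. Steel plate below the handle: 60 x 60 mm, 6 mm thick, its top 30 mm and underside 36 mm below this point.
- roller: The same hand roller. Origin on the wheel's lowest line, 80 mm below the handle's centre, same axes. Under its plate a fork holds a rubber wheel 40 mm across and 28 mm wide, axle 20 mm above the origin; fork and wheel together fill 40 x 40 mm.
- wheel (a joint): turning angle of the roller's free-running wheel (rad, any value)
- rest_mouth (a point): Roller's rest: plywood block fixed to the table, 84 x 84 mm, 50 mm tall, with a pocket 48 x 48 mm, 46 mm deep, open at the top. This point: centre of the pocket's mouth; axes along the sides. Roller home: fork and wheel hang in the pocket, the plate lies on the rim, handle's centre 36 mm above this point. It fits either way round.
- frame: White splash screen lying flat and fixed on the table: frame 240 mm (x) by 340 mm (y), rails 32 mm wide, 24 mm tall, clear pane inside (top 12 mm up). Origin: centre of its underside, y along its long rails. The rail at -x (nearer the robot) has a 16 mm wide groove along its middle that holds the edge strip. It cracks if the roller bears on strip or frame with over 32 N; 13 to 20 N is right.
- strip_mid (a point): Middle of the edge strip, at the nominal height of its top when home: 32 mm above the table, 8 above the rail. The true home height is not measured: it is up to 7 mm off either way and uneven by up to 1 mm from clip to clip. Five rigid grey clips in a row along the frame's y, 46 mm apart, each 44 mm long, 13 wide, round-ended, start 3 to 6 mm above home. Each slides down alone against about 10 N to a hard stop, stays where left.
- strip_right (a point): the strip's -y end (end of clip 1), on its centre line, 112 mm from strip_mid, same nominal height
- strip_left (a point): the strip's +y end (end of clip 5), on its centre line, 112 mm from strip_mid, same nominal height
- clip1 (a joint): how far clip 1 (counted from the frame's -y end; centre -92 mm along y from strip_mid) has gone down, m: starts at 0 to 0.003, fully home 0.006
- clip2 (a joint): how far clip 2 (counted from the frame's -y end; centre -46 mm along y from strip_mid) has gone down, m: starts at 0 to 0.003, fully home 0.006
- clip3 (a joint): how far clip 3 (counted from the frame's -y end; centre 0 mm along y from strip_mid) has gone down, m: starts at 0 to 0.003, fully home 0.006
- clip4 (a joint): how far clip 4 (counted from the frame's -y end; centre 46 mm along y from strip_mid) has gone down, m: starts at 0 to 0.003, fully home 0.006
- clip5 (a joint): how far clip 5 (counted from the frame's -y end; centre 92 mm along y from strip_mid) has gone down, m: starts at 0 to 0.003, fully home 0.006
- tall_jar: Bystander: clear glass jar with lid, 84 mm across, 130 mm tall; stands on the table on the side where the rest is not.
- brown_bottle: Bystander: brown glass dropper bottle, 36 mm across, 70 mm tall; stands on the screen's clear pane.
- salve_pot: Bystander: small white pot, 40 mm across, 35 mm tall; stands on the clear pane.
- spatula: Bystander: spatula 160 mm long, lying on the table.
- beaker: Bystander: clear plastic beaker, 68 mm across, 80 mm tall.
- pigment_pot: Bystander: small red pot with a white cap, 44 mm across, 40 mm tall.
- oil_jar: Bystander: amber jar, 68 mm across, 100 mm tall.

How it is judged (in metres and radians):
On the way, in this order (a step that is already met when the one before it is completed fails the run):
1. the roller is lifted clear of its rest (z of roller_grip in the frame of rest_mouth above 0.085 m), for 0.1 s.
2. the wheel turns while the roller bears on the strip or its rail with over 5 N (contact force between roller and frame above 5 N and (velocity of joint wheel above 0.15 rad/s or velocity of joint wheel below -0.15 rad/s)), for 0.1 s.
3. all five clips are home within 1.5 mm (value of joint each of clip1, clip2, clip3, clip4, clip5 above 0.0045 m), for 0.2 s.
At the end, for the whole second after the job is handed in: All five clips are within 1.5 mm of fully home; the roller stands upright (within 0.12 rad) and still in its rest, its plate on the rim (handle centre 32 to 40 mm above the mouth, within 10 mm of its middle), released (all of step 3 and horizontal distance between roller_grip and rest_mouth below 0.01 m and z of roller_grip in the frame of rest_mouth between 0.032 and 0.04 m and angle between roller_grip's own z axis and vertical below 0.12 rad and linear speed of roller below 0.02 m/s); the robot touches nothing.
It fails at once if the roller bears on the screen with more than 32 N (contact force between roller and frame above 32 N).
It fails at once if the gripper itself pushes on the screen or its strip (over 3 N) (contact force between any of the fingers, the arm and frame above 3 N).
It fails at once if a bystander is moved more than 25 mm or knocked over (distance of any of tall_jar, brown_bottle, salve_pot, spatula, beaker, pigment_pot, oil_jar from where it was at the start of the episode above 0.025 m or angle between any of tall_jar, brown_bottle, salve_pot, spatula, beaker, pigment_pot, oil_jar's own z axis and vertical above 0.5 rad).
It also fails if it takes over 72 s, if anything falls off the work surface, if the arm or the gripper's body presses on something with over 40 N, if the wrist force passes 120 N, or if a joint passes its speed limit or range.

### The arm

A 6-joint arm with a two-finger parallel gripper is mounted at the origin on the work surface. World frame = base frame: x ahead of the robot, y to its left, z up, the work surface at z = 0. Lengths are in m, angles in degrees, forces in N, time in s.
With the tool pointing down it reaches from about 0.3 to 0.75 m from the base axis. Payload 8.5 kg.
Tool frame: the origin (TCP) lies at the very end of the fingers, on their centre line; the grasp point (between the pads) lies 19 mm behind it; z points along the fingers, y is the line along which they close (so a half turn about z gives the same grasp; the last joint's range is limited). The gripper opens to 85 mm and grips with 20 to 120 N. Pads are 22 mm wide; open, the fingers measure 114 mm over their backs; the gripper's body (76 mm by 85 mm) begins 54 mm behind the grasp point. The pads swing forward as they close: fully open they stand 13 mm farther back than shut.
Start: joints at [64.612, 21.807, 74.336, -0, 83.858, -12.336], TCP at [0.124, 0.536, 0.231] pointing down, gripper open.
Joint ranges: [-178.18, 178.18], [-50.72, 133.34], [12.68, 142.11], [-81.47, 261.47], [9.98, 163.14], [-165.26, 165.26]. Speed limits (degrees/s): [136.94, 136.94, 180, 180, 180, 180].

### API

Orientations are given as a 3x3 rotation matrix whose columns are the frame's x, y, z axes.
In Python, from rig import env, imaging gives the robot as it stands. The module is installed in compiled form; this text tells all that it offers.
- The arm moves only by the tool arm_command, never from a script. Its arguments are lists of equal length, an entry for each row: "turn": the turn, a rotation vector about the tool's x, y, z in units of 5 degrees (1.0 is 5 degrees), a list of three; "xyz": the shift along the tool's x, y, z in units of 50 mm (1.0 is 50 mm), a list of three; "claw": the finger opening in mm, from 0 to 85.4. A call has 1 to 12 rows; each row shifts and turns the commanded pose from where the row before left it, along the tool's axes as they then stand; what a row does not reach is not made up. A row lasts 1/10 s, in which the tool goes at most 50 mm and 8.59 degrees, less where a joint would pass 70% of its speed; a pose out of reach is approached as far as the arm can. A call is refused whole if a number of a shift passes 1 or a number of a turn 1, either way. A call with a gripper value outside its range is refused whole. The fingers move at their own pace and stop on an object; "squeeze" is the grip in N (left out, the last holds). Time passes only in rows, so rows that do not move let the fingers close. It gives the time, the measured TCP pose, the force, the opening and the grip force at its end, in the units of the state.
- env.observe(): the state, without advancing time (a new reading comes with each control period).
- imaging.get_image(name): name is "side" or "top" or "wrist"; returns (picture, depth): 400x640x3 uint8, blue, green, red; 400x640 float32, m along the optical axis (not along the pixel's ray), 0 where there is no reading.
- imaging.camera_info(name): a dict with "camera_matrix" (3x3 intrinsics, pixels), "rvec" (rotation vector, rad) and "tvec" (3), from world to camera coordinates, as OpenCV has them. Camera axes: x right, y down, z forward; pixel columns grow to the right and rows downward; lengths in m; the calibration is good to about 2 mm. A picture is of the moment at which its call begins: read the wrist's pose just before it. camera_info takes no time and is no camera call; for the wrist camera it gives the pose at the moment of the call.
- env.close_job(): hands the job in; it is judged then, once.
The state is a dict: "time_s": time; "q": joint angles; "qvel": joint speeds; "joint_efforts": joint torques, N m; "position": TCP position; "tool_rot": TCP orientation; "ft_force": force on the tool from outside, world axes, zero at the start; "wrist_torque": the same for the moment, N m; "grip_width": finger opening in m; "gripper_force": force on a finger pad.
Only numpy, scipy, OpenCV 4.12 (cv2) and the standard library are available. Lean on these libraries where they do the work, as an engineer would, in place of code of your own. Each camera call takes 0.05 s, during which the arm holds its last target. There are 200 camera calls.

## Working session

There is one attempt and no reset: what is moved stays moved. The work goes in short steps, Python scripts to look and compute and a tool call to move; the robot and the scene stay as the last step left them, time stands still between calls to the robot, and variables do not carry over. Pictures are saved under pics/ and viewed, at most 10 in all, crops included, and the job is handed in when it is done.

Besides the shell and the picture viewer there is one more tool, called after "Request:" as name(argument=value, ...) on one line, values as JSON. arm_command: Moves the arm, as the interface text tells. Its arguments: {"type":"object","properties":{"turn":{"type":"array"},"xyz":{"type":"array"},"claw":{"type":"array"},"squeeze":{"type":"number"}},"required":["turn","xyz","claw"]}

```bash
mkdir -p pics; cat > h.py <<'E'
import numpy as np, cv2
from rig import env, imaging
def cam(n):
    c=imaging.camera_info(n);K=np.array(c["camera_matrix"],float);R=cv2.Rodrigues(np.array(c["rvec"],float))[0];t=np.array(c["tvec"],float).ravel()
    return K,R,t
def ray(n,uv,z,c=None):
    K,R,t=c or cam(n);uv=np.atleast_2d(uv).astype(float)
    d=(R.T@np.linalg.inv(K)@np.c_[uv,np.ones(len(uv))].T).T;o=-R.T@t
    return o+d*((z-o[2])/d[:,2])[:,None]
def cloud(n,dep,c=None):
    K,R,t=c or cam(n);v,u=np.indices(dep.shape)
    P=np.stack([(u-K[0,2])/K[0,0]*dep,(v-K[1,2])/K[1,1]*dep,dep],-1)
    W=(P-t)@R; W[dep<=0]=np.nan
    return W
E
python3 - <<'E'
from h import *
s=env.observe();print(s["position"],s["tool_rot"],s["ft_force"],s["time_s"])
for n in("top","side"):
    c=cam(n);im,d=imaging.get_image(n);cv2.imwrite(f"pics/{n}0.png",im);np.savez(f"{n}0.npz",im=im,d=d)
    print(n,-c[1].T@c[2],c[0][0,0])
E
```

```text
[0.12407415 0.53552439 0.23069307] [[-9.74180943e-01  2.25767816e-01 -6.18758998e-04]
 [ 2.25768471e-01  9.74180033e-01 -1.36402404e-03]
 [ 2.94829932e-04 -1.46850250e-03 -9.99998878e-01]] [-0.14276433  0.26245035 -0.40632343] 0.0
top [ 0.39763223 -0.00730481  1.32048667] 393.3662438851066
side [ 0.16056362 -1.00072018  0.76945858] 420.46613206670224
```

View pics/top0.png

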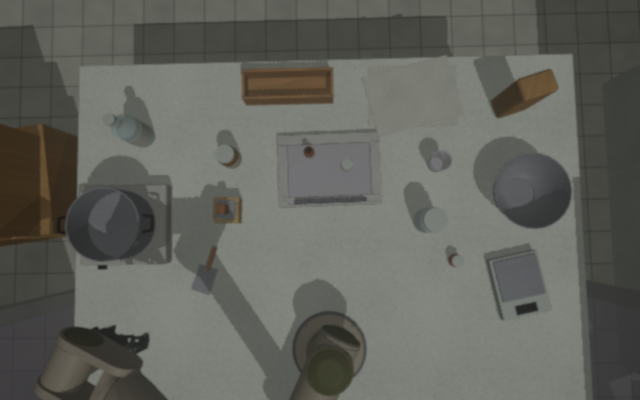

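View pics/side0.png

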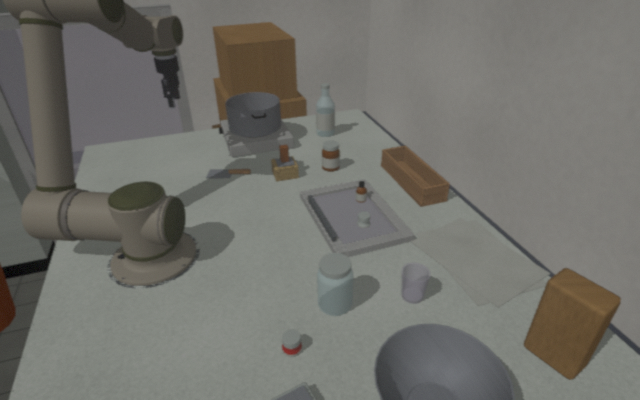

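The top view shows the rest with the roller at about (228,209). The frame is at (328,168), with the dark strip along its near rail from (294,201) to (366,199). In the side view the roller is at (284,160). I'll measure coarsely.

```bash
python3 - <<'E'
from h import *
f=np.load("top0.npz");im,d=f["im"],f["d"];c=cam("top");W=cloud("top",d,c)
hsv=cv2.cvtColor(im,cv2.COLOR_BGR2HSV)
# rest: saturated brown/yellow in window
m=np.zeros(d.shape,np.uint8);m[190:228,205:250]=(hsv[190:228,205:250,1]>90)*255
n,l,st,ce=cv2.connectedComponentsWithStats(m);i=1+st[1:,4].argmax();r=cv2.minAreaRect(np.argwhere(l==i)[:,::-1].astype(np.float32))
print("rest",r,ray("top",cv2.boxPoints(r),.05,c).round(3).tolist(),ray("top",[r[0]],.05,c))
w=W[190:228,205:250];hi=w[w[...,2]>.1];print("handle",len(hi),np.median(hi,0),hi.max(0),hi.min(0))
m=np.zeros(d.shape,np.uint8);m[192:210,285:375]=(hsv[192:210,285:375,2]<85)*255
n,l,st,ce=cv2.connectedComponentsWithStats(m);i=1+st[1:,4].argmax();r=cv2.minAreaRect(np.argwhere(l==i)[:,::-1].astype(np.float32))
print("strip",r,ray("top",cv2.boxPoints(r),.035,c).round(3).tolist(),ray("top",[r[0]],.035,c))
print("frame corners",ray("top",[[277,134],[379,130],[382,205],[279,207]],.024,c).round(3))
big=lambda a,k:cv2.resize(a,None,fx=k,fy=k,interpolation=cv2.INTER_CUBIC)
cv2.imwrite("pics/c1.png",np.clip(big(im[120:240,200:400],4).astype(int)*1.6,0,255).astype(np.uint8))
E
```

```text
rest ((221.00003051757812, 208.50003051757812), (9.45888900756836, 8.731282234191895), 14.03624439239502) [[0.456, 0.361, 0.05], [0.483, 0.353, 0.05], [0.475, 0.324, 0.05], [0.447, 0.331, 0.05]] [[0.4651943  0.34206129 0.05      ]]
handle 87 [0.46043225 0.32382137 0.11468953] [0.47585086 0.33753142 0.11972901] [0.44755213 0.3123524  0.10095981]
strip ((329.98455810546875, 199.55224609375), (5.238266468048096, 70.16519927978516), 88.02507019042969) [[0.495, 0.103, 0.035], [0.498, -0.127, 0.035], [0.481, -0.127, 0.035], [0.478, 0.103, 0.035]] [[ 0.48778122 -0.01228453  0.035     ]]
frame corners [[ 0.712  0.16   0.024]
 [ 0.717 -0.181  0.024]
 [ 0.467 -0.183  0.024]
 [ 0.467  0.157  0.024]]
```

View pics/c1.png

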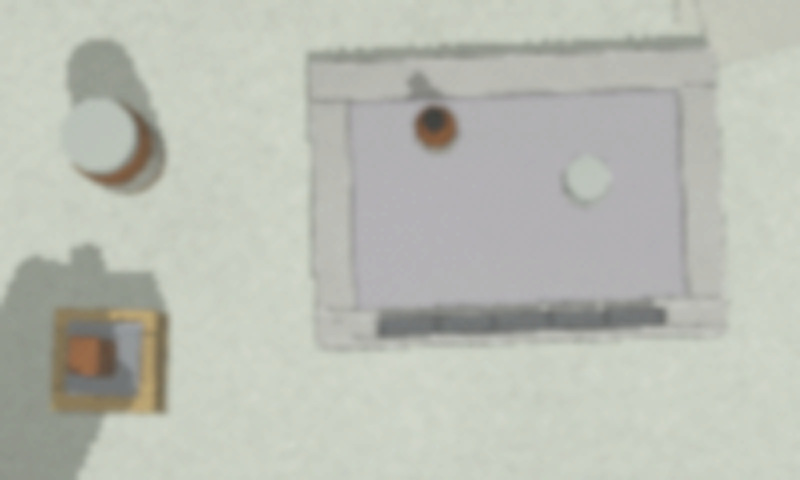

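The rest is at about (0.46,0.324) and the strip middle at about (0.488,-0.012), both nearly axis-aligned. I'll move above the rest for a close look.

Request:
arm_command(turn=[[0, 0, -0.87], [0, 0, -0.87], [0, 0, -0.87], [0, 0, 0], [0, 0, 0], [0, 0, 0], [0, 0, 0], [0, 0, 0], [0, 0, 0], [0, 0, 0], [0, 0, 0], [0, 0, 0]], xyz=[[0, 0, 0], [0, 0, 0], [0, 0, 0], [-0.7, -0.53, -0.17], [-0.7, -0.53, -0.17], [-0.7, -0.53, -0.17], [-0.7, -0.53, -0.17], [-0.7, -0.53, -0.17], [-0.7, -0.53, -0.17], [-0.7, -0.53, -0.17], [-0.7, -0.53, -0.17], [0, 0, 0]], claw=[85, 85, 85, 85, 85, 85, 85, 85, 85, 85, 85, 85])

```text
time_s: 1.3
position: [0.4078, 0.3211, 0.2995]
tool_rot: [[-1.0, 0.005, 0.001], [0.005, 1.0, -0.0], [-0.001, -0.0, -1.0]]
ft_force: [0.6, 0.5, 0.1]
grip_width: 0.0855
gripper_force: 0.0
```

```bash
python3 - <<'E'
from h import *
c=cam("wrist");s=env.observe();im,d=imaging.get_image("wrist");np.savez("w1.npz",im=im,d=d,K=c[0],R=c[1],t=c[2])
print(s["time_s"],s["position"],s["tool_rot"].round(3) if hasattr(s["tool_rot"],'round') else s["tool_rot"],-c[1].T@c[2],c[1].round(2).tolist())
W=cloud("wrist",d,c)
for lo,hi,nm in((.105,.13,"handle"),(.052,.063,"plate"),(.044,.0515,"rim")):
    m=(W[...,2]>lo)&(W[...,2]<hi)&(abs(W[...,0]-.46)<.08)&(abs(W[...,1]-.32)<.08)
    P=W[m];
    if len(P)>20: r=cv2.minAreaRect(P[:,:2].astype(np.float32)*1000);print(nm,len(P),np.median(P,0),r)
cv2.imwrite("pics/w1.png",im)
E
```

```text
1.3 [0.40780287 0.32106618 0.29950232] [[-1.     0.005  0.001]
 [ 0.005  1.    -0.   ]
 [-0.001 -0.    -1.   ]] [0.33553045 0.32167993 0.44201507] [[0.01, 1.0, -0.0], [0.96, -0.01, 0.29], [0.29, -0.0, -0.96]]
handle 591 [0.45998735 0.3270817  0.11573396] ((461.8620910644531, 326.750244140625), (23.90024185180664, 29.24848175048828), 86.53099822998047)
plate 1466 [0.45262434 0.32434983 0.05606531] ((461.2340087890625, 329.1128234863281), (66.25558471679688, 81.04725646972656), 83.00963592529297)
rim 1738 [0.44228654 0.33326019 0.04990997] ((461.05340576171875, 328.36468505859375), (83.36466217041016, 83.89208221435547), 88.13665771484375)
```

View pics/w1.png

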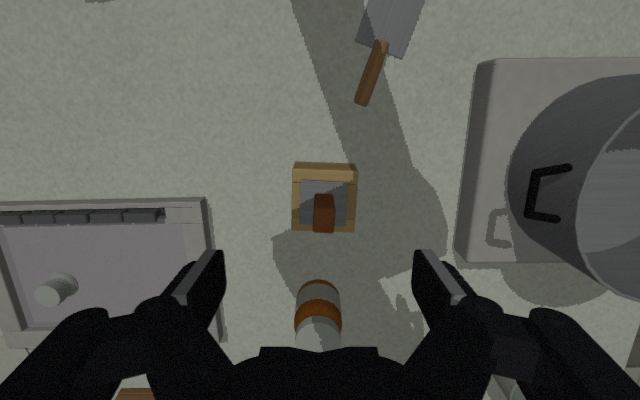

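The roller sits in the rest at about (0.461,0.3275), with its handle top at 0.116. The 24 mm side is along y, so the wheel rolls along the frame's y and the grasp fits. I'll descend and grip.

Request:
arm_command(turn=[[0, 0, 0.2], [0, 0, 0.2], [0, 0, 0], [0, 0, 0], [0, 0, 0], [0, 0, 0], [0, 0, 0], [0, 0, 0], [0, 0, 0], [0, 0, 0]], xyz=[[-0.53, 0.065, 0], [-0.53, 0.065, 0], [0, 0, 0.6], [0, 0, 0.8], [0, 0, 0.8], [0, 0, 0.8], [0, 0, 0.7], [0, 0, 0.5], [0, 0, 0.4], [0, 0, 0]], claw=[85, 85, 85, 85, 85, 85, 85, 85, 85, 85])

```text
time_s: 2.35
position: [0.455, 0.3299, 0.0668]
tool_rot: [[-0.999, 0.034, -0.006], [0.034, 0.999, -0.002], [0.005, -0.002, -1.0]]
ft_force: [-0.2, -0.0, 1.0]
grip_width: 0.085
gripper_force: 0.0
```

Request:
arm_command(turn=[[0, 0, 0], [0, 0, 0], [0, 0, 0], [0, 0, 0], [0, 0, 0], [0, 0, 0], [0, 0, 0], [0, 0, 0], [0, 0, 0], [0, 0, 0]], xyz=[[0, 0, 0], [0, 0, 0], [0, 0, 0], [0, 0, 0], [0, 0, 0], [0, 0, 0], [0, 0, 0], [0, 0, 0], [0, 0, 0], [0, 0, 0]], claw=[15, 15, 15, 15, 15, 15, 15, 15, 15, 15], squeeze=100)

```text
time_s: 3.35
position: [0.4576, 0.3299, 0.0703]
tool_rot: [[-0.999, 0.035, 0.001], [0.035, 0.999, 0.0], [-0.001, 0.001, -1.0]]
ft_force: [-0.9, -0.7, 5.6]
grip_width: 0.0233
gripper_force: 98.8
```

Request:
arm_command(turn=[[0, 0, 0], [0, 0, 0], [0, 0, 0], [0, 0, 0], [0, 0, 0], [0, 0, 0], [0, 0, 0], [0, 0, 0]], xyz=[[0, 0, -0.2], [0, 0, -0.3], [0, 0, -0.5], [0, 0, -0.5], [0, 0, -0.5], [0, 0, -0.4], [0, 0, 0], [0, 0, 0]], claw=[15, 15, 15, 15, 15, 15, 15, 15])

```text
time_s: 4.15
position: [0.4569, 0.3297, 0.1888]
tool_rot: [[-0.999, 0.035, -0.001], [0.035, 0.999, -0.0], [0.001, -0.0, -1.0]]
ft_force: [-0.0, -0.1, -2.9]
grip_width: 0.0228
gripper_force: 98.1
```

```bash
python3 - <<'E'
from h import *
c=cam("wrist");s=env.observe();im,d=imaging.get_image("wrist");np.savez("w2.npz",im=im,d=d,K=c[0],R=c[1],t=c[2])
print(s["time_s"],s["position"],s["ft_force"],s["wrist_torque"],s["gripper_force"])
f=np.load("w1.npz");c1=(f["K"],f["R"],f["t"])
for nm,I,D,C in(("w1",f["im"],f["d"],c1),("w2",im,d,c)):
    W=cloud("wrist",D,C);x,y,z=W[...,0],W[...,1],W[...,2]
    # rail top points and strip
    m=(abs(z-.024)<.003)&(x>.42)&(x<.56)&(y<.2)&(y>-.2)
    g=cv2.cvtColor(I,cv2.COLOR_BGR2GRAY)
    sm=(z>.028)&(z<.05)&(x>.44)&(x<.53)&(y<.13)&(y>-.15)
    P=W[sm]; print(nm,m.sum(),sm.sum())
    if sm.sum()>30:
        print(" strip y range",P[:,1].min(),P[:,1].max(),"fit",np.polyfit(P[:,1],P[:,0],1))
        for a in np.arange(-.13,.12,.02):
            k=P[(P[:,1]>a)&(P[:,1]<a+.02)]
            if len(k)>5: print("  ",round(a+.01,3),len(k),np.percentile(k[:,0],[5,50,95]).round(4),np.percentile(k[:,2],[50,90]).round(4))
    if m.sum()>30:
        P=W[m];print(" rail x",np.percentile(P[:,0],[1,50,99]),"ymax",P[:,1].max())
E
```

```text
4.15 [0.45686378 0.32965647 0.18882671] [-0.01925904 -0.11939812 -2.93677754] [ 0.03711014 -0.02861174 -0.01692791] 98.11891794204712
w1 3106 1732
 strip y range -0.11495897254348376 0.10262611790635487 fit [-0.01761364  0.48627738]
   -0.12 6 [0.4827 0.4833 0.495 ] [0.0328 0.0382]
   -0.1 154 [0.4826 0.4877 0.4946] [0.0392 0.0404]
   -0.08 157 [0.4824 0.4876 0.4946] [0.0392 0.0403]
   -0.06 157 [0.4817 0.4877 0.4946] [0.0398 0.0409]
   -0.04 150 [0.4815 0.4863 0.4933] [0.0397 0.0409]
   -0.02 169 [0.4811 0.4865 0.4941] [0.0418 0.0428]
   0.0 195 [0.4808 0.4859 0.4928] [0.0414 0.0426]
   0.02 136 [0.4803 0.4853 0.4923] [0.0399 0.0411]
   0.04 161 [0.4801 0.485  0.4924] [0.0399 0.0411]
   0.06 152 [0.4797 0.485  0.4921] [0.0403 0.0421]
   0.08 172 [0.4794 0.4846 0.4919] [0.0414 0.0424]
   0.1 123 [0.4791 0.4845 0.4916] [0.041  0.0425]
 rail x [0.46952529 0.4844022  0.55520748] ymax 0.1595242725379084
w2 4461 1350
 strip y range 0.013959517353051582 0.1031901435075645 fit [-0.01802007  0.48638627]
   0.02 195 [0.4803 0.4861 0.4927] [0.0399 0.0408]
   0.04 304 [0.4801 0.4855 0.4923] [0.04   0.0408]
   0.06 287 [0.4797 0.4852 0.4921] [0.0405 0.0421]
   0.08 307 [0.4792 0.4845 0.4917] [0.0414 0.0423]
   0.1 257 [0.4792 0.4846 0.4913] [0.0407 0.0422]
 rail x [0.46931891 0.49426405 0.55804749] ymax 0.15973826634469482
```

The strip measures well: x ≈ 0.4868 − 0.0178·y, with its +y end at 0.103 and its tops at about 40–42 mm. That puts the clip centres at y = 0.083, 0.037, −0.009, −0.055 and −0.101. I'll move over clip 5, aligned with the strip.

Request:
arm_command(turn=[[0, 0, -0.3], [0, 0, -0.3], [0, 0, 0], [0, 0, 0], [0, 0, 0], [0, 0, 0], [0, 0, 0], [0, 0, 0], [0, 0, 0], [0, 0, 0], [0, 0, 0], [0, 0, 0]], xyz=[[0, 0, 0], [0, 0, 0], [-0.06, -0.7, 0], [-0.06, -0.7, 0], [-0.06, -0.7, 0], [-0.06, -0.7, 0.2], [-0.06, -0.7, 0.2], [-0.06, -0.7, 0.2], [-0.05, -0.74, 0.2], [0, 0, 0.3], [0, 0, 0.3], [0, 0, 0]], claw=[15, 15, 15, 15, 15, 15, 15, 15, 15, 15, 15, 15])

```text
time_s: 5.4
position: [0.481, 0.0829, 0.1176]
tool_rot: [[-1.0, -0.018, -0.004], [-0.018, 1.0, 0.0], [0.004, 0.0, -1.0]]
ft_force: [-0.7, 0.4, -2.8]
grip_width: 0.0228
gripper_force: 99.0
```

Request:
arm_command(turn=[[0, 0, 0], [0, 0, 0]], xyz=[[0, 0, 0], [0, 0, 0]], claw=[15, 15])

```text
time_s: 5.6
position: [0.4824, 0.0834, 0.12]
tool_rot: [[-1.0, -0.018, 0.001], [-0.018, 1.0, -0.0], [-0.001, -0.0, -1.0]]
ft_force: [0.1, 0.1, -2.5]
grip_width: 0.0226
gripper_force: 99.0
```

```bash
python3 - <<'E'
from h import *
s=env.observe();print(s["position"],s["ft_force"])
im,d=imaging.get_image("side");cv2.imwrite("pics/s1.png",cv2.resize(im[150:270,250:420],None,fx=4.5,fy=4.5,interpolation=cv2.INTER_CUBIC))
E
```

```text
[0.48240751 0.08340501 0.12000052] [ 0.07839998  0.05345001 -2.5098204 ]
```

View pics/s1.png

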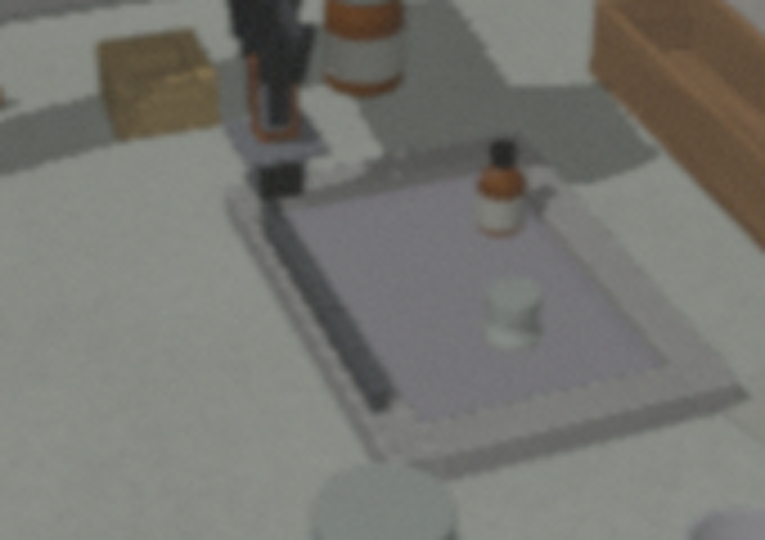

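The roller hangs upright in the grip, above the strip's far (+y) end. I'll descend gently.

Request:
arm_command(turn=[[0, 0, 0], [0, 0, 0], [0, 0, 0], [0, 0, 0], [0, 0, 0], [0, 0, 0]], xyz=[[0, 0, 0.06], [0, 0, 0.06], [0, 0, 0.06], [0, 0, 0.04], [0, 0, 0.02], [0, 0, 0]], claw=[15, 15, 15, 15, 15, 15])

```text
time_s: 6.25
position: [0.482, 0.0832, 0.1072]
tool_rot: [[-1.0, -0.017, -0.0], [-0.017, 1.0, 0.0], [0.0, 0.0, -1.0]]
ft_force: [0.0, 0.4, -2.6]
grip_width: 0.023
gripper_force: 99.0
```

Request:
arm_command(turn=[[0, 0, 0], [0, 0, 0], [0, 0, 0], [0, 0, 0]], xyz=[[0, 0, 0.02], [0, 0, 0.02], [0, 0, 0], [0, 0, 0]], claw=[15, 15, 15, 15])

```text
time_s: 6.65
position: [0.4822, 0.0832, 0.1056]
tool_rot: [[-1.0, -0.017, 0.001], [-0.017, 1.0, -0.0], [-0.001, -0.0, -1.0]]
ft_force: [-0.8, 0.3, 1.9]
grip_width: 0.023
gripper_force: 100.0
```

Request:
arm_command(turn=[[0, 0, 0], [0, 0, 0], [0, 0, 0], [0, 0, 0]], xyz=[[0, 0, 0.01], [0, 0, 0.01], [0, 0, 0], [0, 0, 0]], claw=[15, 15, 15, 15])

```text
time_s: 7.05
position: [0.4823, 0.0832, 0.1049]
tool_rot: [[-1.0, -0.018, 0.001], [-0.018, 1.0, -0.0], [-0.001, -0.0, -1.0]]
ft_force: [-1.6, 0.6, 7.4]
grip_width: 0.0227
gripper_force: 100.1
```

Request:
arm_command(turn=[[0, 0, 0], [0, 0, 0], [0, 0, 0], [0, 0, 0]], xyz=[[0, 0, 0.01], [0, 0, 0.01], [0, 0, 0], [0, 0, 0]], claw=[15, 15, 15, 15])

```text
time_s: 7.45
position: [0.4823, 0.0832, 0.1039]
tool_rot: [[-1.0, -0.017, 0.001], [-0.017, 1.0, -0.0], [-0.001, -0.0, -1.0]]
ft_force: [-2.0, -0.3, 6.0]
grip_width: 0.0227
gripper_force: 100.1
```

Request:
arm_command(turn=[[0, 0, 0], [0, 0, 0], [0, 0, 0], [0, 0, 0]], xyz=[[0, 0, 0.01], [0, 0, 0.01], [0, 0, 0], [0, 0, 0]], claw=[15, 15, 15, 15])

```text
time_s: 7.85
position: [0.4823, 0.0832, 0.1029]
tool_rot: [[-1.0, -0.017, 0.001], [-0.017, 1.0, -0.0], [-0.001, -0.0, -1.0]]
ft_force: [-1.4, 0.5, 6.2]
grip_width: 0.0228
gripper_force: 100.1
```

Request:
arm_command(turn=[[0, 0, 0], [0, 0, 0], [0, 0, 0], [0, 0, 0]], xyz=[[0, 0, 0.01], [0, 0, 0.01], [0, 0, 0], [0, 0, 0]], claw=[15, 15, 15, 15])

```text
time_s: 8.25
position: [0.4823, 0.0832, 0.1019]
tool_rot: [[-1.0, -0.017, 0.001], [-0.017, 1.0, -0.0], [-0.001, -0.0, -1.0]]
ft_force: [-1.6, 0.4, 7.0]
grip_width: 0.0231
gripper_force: 100.1
```

Request:
arm_command(turn=[[0, 0, 0], [0, 0, 0], [0, 0, 0], [0, 0, 0]], xyz=[[0, 0, 0.01], [0, 0, 0.01], [0, 0, 0], [0, 0, 0]], claw=[15, 15, 15, 15])

```text
time_s: 8.65
position: [0.4823, 0.0832, 0.1009]
tool_rot: [[-1.0, -0.017, 0.001], [-0.017, 1.0, -0.0], [-0.001, -0.0, -1.0]]
ft_force: [-2.5, 0.5, 6.4]
grip_width: 0.0232
gripper_force: 100.1
```

Request:
arm_command(turn=[[0, 0, 0], [0, 0, 0], [0, 0, 0], [0, 0, 0]], xyz=[[0, 0, 0.01], [0, 0, 0.01], [0, 0, 0], [0, 0, 0]], claw=[15, 15, 15, 15])

```text
time_s: 9.05
position: [0.4823, 0.0832, 0.1]
tool_rot: [[-1.0, -0.017, 0.001], [-0.017, 1.0, -0.0], [-0.001, -0.0, -1.0]]
ft_force: [-1.5, 0.5, 6.2]
grip_width: 0.023
gripper_force: 100.2
```

Request:
arm_command(turn=[[0, 0, 0], [0, 0, 0], [0, 0, 0], [0, 0, 0]], xyz=[[0, 0, 0.01], [0, 0, 0.01], [0, 0, 0], [0, 0, 0]], claw=[15, 15, 15, 15])

```text
time_s: 9.45
position: [0.4825, 0.0832, 0.0997]
tool_rot: [[-1.0, -0.018, 0.002], [-0.018, 1.0, -0.0], [-0.002, -0.0, -1.0]]
ft_force: [-3.8, 0.2, 14.2]
grip_width: 0.0229
gripper_force: 101.3
```

Request:
arm_command(turn=[[0, 0, 0], [0, 0, 0], [0, 0, 0], [0, 0, 0]], xyz=[[0, 0, 0.01], [0, 0, 0], [0, 0, 0], [0, 0, 0]], claw=[15, 15, 15, 15])

```text
time_s: 9.85
position: [0.4826, 0.0832, 0.0996]
tool_rot: [[-1.0, -0.017, 0.003], [-0.017, 1.0, -0.0], [-0.003, -0.0, -1.0]]
ft_force: [-4.5, 0.3, 17.6]
grip_width: 0.0227
gripper_force: 101.8
```

Clip 5 is hard home at 20 N. I'll ease off slightly and roll along it.

Request:
arm_command(turn=[[0, 0, 0], [0, 0, 0], [0, 0, 0], [0, 0, 0], [0, 0, 0], [0, 0, 0], [0, 0, 0], [0, 0, 0], [0, 0, 0], [0, 0, 0]], xyz=[[0, 0, -0.01], [0, 0.05, 0], [0, 0.08, 0], [0, 0.08, 0], [0, 0.08, 0], [0, -0.1, 0], [0, -0.1, 0], [0, -0.1, 0], [0, -0.09, 0], [0, 0, 0]], claw=[15, 15, 15, 15, 15, 15, 15, 15, 15, 15])

```text
time_s: 10.85
position: [0.4826, 0.0778, 0.0997]
tool_rot: [[-1.0, -0.017, 0.002], [-0.017, 1.0, -0.0], [-0.002, -0.0, -1.0]]
ft_force: [-3.9, -0.3, 15.2]
grip_width: 0.023
gripper_force: 101.2
```

Request:
arm_command(turn=[[0, 0, 0], [0, 0, 0], [0, 0, 0], [0, 0, 0], [0, 0, 0], [0, 0, 0], [0, 0, 0], [0, 0, 0], [0, 0, 0], [0, 0, 0], [0, 0, 0], [0, 0, 0]], xyz=[[0, 0, -0.12], [0, 0, -0.12], [0, -0.41, 0], [0, -0.41, 0], [0, 0, 0], [0, 0, 0.07], [0, 0, 0.05], [0, 0, 0.03], [0, 0, 0.02], [0, 0, 0.02], [0, 0, 0.02], [0, 0, 0]], claw=[15, 15, 15, 15, 15, 15, 15, 15, 15, 15, 15, 15])

```text
time_s: 12.05
position: [0.4829, 0.0378, 0.1003]
tool_rot: [[-1.0, -0.018, 0.001], [-0.018, 1.0, -0.0], [-0.0, -0.0, -1.0]]
ft_force: [-1.6, -0.1, 6.3]
grip_width: 0.0228
gripper_force: 100.3
```

Request:
arm_command(turn=[[0, 0, 0], [0, 0, 0], [0, 0, 0], [0, 0, 0]], xyz=[[0, 0, 0.01], [0, 0, 0.01], [0, 0, 0], [0, 0, 0]], claw=[15, 15, 15, 15])

```text
time_s: 12.45
position: [0.483, 0.0378, 0.0997]
tool_rot: [[-1.0, -0.018, 0.001], [-0.018, 1.0, -0.0], [-0.001, -0.0, -1.0]]
ft_force: [-2.5, 0.6, 10.3]
grip_width: 0.0226
gripper_force: 100.8
```

Request:
arm_command(turn=[[0, 0, 0], [0, 0, 0], [0, 0, 0]], xyz=[[0, 0, 0.01], [0, 0, 0], [0, 0, 0]], claw=[15, 15, 15])

```text
time_s: 12.75
position: [0.4831, 0.0378, 0.0996]
tool_rot: [[-1.0, -0.019, 0.002], [-0.019, 1.0, -0.0], [-0.002, -0.0, -1.0]]
ft_force: [-5.0, -0.4, 14.2]
grip_width: 0.0225
gripper_force: 101.4
```

Request:
arm_command(turn=[[0, 0, 0], [0, 0, 0], [0, 0, 0], [0, 0, 0], [0, 0, 0], [0, 0, 0], [0, 0, 0], [0, 0, 0], [0, 0, 0], [0, 0, 0], [0, 0, 0], [0, 0, 0]], xyz=[[0, 0, -0.13], [0, 0, -0.13], [0, -0.46, 0], [0, -0.46, 0], [0, 0, 0], [0, 0, 0.07], [0, 0, 0.05], [0, 0, 0.03], [0, 0, 0.02], [0, 0, 0.02], [0, 0, 0.02], [0, 0, 0]], claw=[15, 15, 15, 15, 15, 15, 15, 15, 15, 15, 15, 15])

```text
time_s: 13.95
position: [0.4837, -0.0081, 0.1014]
tool_rot: [[-1.0, -0.019, 0.001], [-0.019, 1.0, -0.0], [-0.001, -0.0, -1.0]]
ft_force: [-1.7, -0.1, 5.9]
grip_width: 0.0229
gripper_force: 100.3
```

Request:
arm_command(turn=[[0, 0, 0], [0, 0, 0], [0, 0, 0], [0, 0, 0]], xyz=[[0, 0, 0.01], [0, 0, 0.01], [0, 0, 0], [0, 0, 0]], claw=[15, 15, 15, 15])

```text
time_s: 14.35
position: [0.4837, -0.0081, 0.1004]
tool_rot: [[-1.0, -0.019, 0.001], [-0.019, 1.0, -0.0], [-0.001, -0.0, -1.0]]
ft_force: [-2.0, -0.3, 6.3]
grip_width: 0.0229
gripper_force: 100.3
```

Request:
arm_command(turn=[[0, 0, 0], [0, 0, 0], [0, 0, 0], [0, 0, 0]], xyz=[[0, 0, 0.01], [0, 0, 0.01], [0, 0, 0], [0, 0, 0]], claw=[15, 15, 15, 15])

```text
time_s: 14.75
position: [0.4839, -0.0081, 0.1]
tool_rot: [[-1.0, -0.019, 0.001], [-0.019, 1.0, -0.001], [-0.001, -0.001, -1.0]]
ft_force: [-2.8, 0.1, 12.8]
grip_width: 0.0233
gripper_force: 101.3
```

Request:
arm_command(turn=[[0, 0, 0], [0, 0, 0], [0, 0, 0]], xyz=[[0, 0, 0.01], [0, 0, 0], [0, 0, 0]], claw=[15, 15, 15])

```text
time_s: 15.05
position: [0.484, -0.0082, 0.0999]
tool_rot: [[-1.0, -0.019, 0.002], [-0.019, 1.0, -0.001], [-0.002, -0.001, -1.0]]
ft_force: [-4.6, -0.0, 17.2]
grip_width: 0.0231
gripper_force: 101.8
```

Clip 3 is home at 20 N. Clip 2 is next.

Request:
arm_command(turn=[[0, 0, 0], [0, 0, 0], [0, 0, 0], [0, 0, 0], [0, 0, 0], [0, 0, 0], [0, 0, 0], [0, 0, 0], [0, 0, 0], [0, 0, 0], [0, 0, 0], [0, 0, 0]], xyz=[[0, 0, -0.12], [0, 0, -0.12], [0, -0.46, 0], [0, -0.46, 0], [0, 0, 0], [0, 0, 0.07], [0, 0, 0.05], [0, 0, 0.03], [0, 0, 0.02], [0, 0, 0.02], [0, 0, 0.02], [0, 0, 0]], claw=[15, 15, 15, 15, 15, 15, 15, 15, 15, 15, 15, 15])

```text
time_s: 16.25
position: [0.4844, -0.0542, 0.1004]
tool_rot: [[-1.0, -0.018, 0.0], [-0.018, 1.0, -0.0], [-0.0, -0.0, -1.0]]
ft_force: [-1.4, 0.0, 5.8]
grip_width: 0.0228
gripper_force: 100.2
```

Request:
arm_command(turn=[[0, 0, 0], [0, 0, 0], [0, 0, 0], [0, 0, 0]], xyz=[[0, 0, 0.01], [0, 0, 0.01], [0, 0, 0], [0, 0, 0]], claw=[15, 15, 15, 15])

```text
time_s: 16.65
position: [0.4845, -0.0543, 0.0999]
tool_rot: [[-1.0, -0.019, 0.001], [-0.019, 1.0, -0.001], [-0.001, -0.001, -1.0]]
ft_force: [-3.5, 0.4, 10.6]
grip_width: 0.0234
gripper_force: 101.0
```

Request:
arm_command(turn=[[0, 0, 0], [0, 0, 0], [0, 0, 0]], xyz=[[0, 0, 0.01], [0, 0, 0], [0, 0, 0]], claw=[15, 15, 15])

```text
time_s: 16.95
position: [0.4846, -0.0543, 0.0997]
tool_rot: [[-1.0, -0.019, 0.001], [-0.019, 1.0, -0.001], [-0.001, -0.001, -1.0]]
ft_force: [-4.1, 0.6, 14.3]
grip_width: 0.0232
gripper_force: 101.5
```

Request:
arm_command(turn=[[0, 0, 0], [0, 0, 0], [0, 0, 0], [0, 0, 0], [0, 0, 0], [0, 0, 0], [0, 0, 0], [0, 0, 0], [0, 0, 0], [0, 0, 0], [0, 0, 0], [0, 0, 0]], xyz=[[0, 0, -0.12], [0, 0, -0.12], [0, -0.46, 0], [0, -0.46, 0], [0, 0, 0], [0, 0, 0.07], [0, 0, 0.05], [0, 0, 0.03], [0, 0, 0.02], [0, 0, 0.02], [0, 0, 0.02], [0, 0, 0]], claw=[15, 15, 15, 15, 15, 15, 15, 15, 15, 15, 15, 15])

```text
time_s: 18.15
position: [0.4853, -0.1002, 0.1004]
tool_rot: [[-1.0, -0.018, 0.0], [-0.018, 1.0, -0.0], [-0.0, -0.0, -1.0]]
ft_force: [-2.0, 0.5, 6.1]
grip_width: 0.0226
gripper_force: 100.2
```

Request:
arm_command(turn=[[0, 0, 0], [0, 0, 0], [0, 0, 0], [0, 0, 0]], xyz=[[0, 0, 0.01], [0, 0, 0.01], [0, 0, 0], [0, 0, 0]], claw=[15, 15, 15, 15])

```text
time_s: 18.55
position: [0.4854, -0.1003, 0.0999]
tool_rot: [[-1.0, -0.019, 0.001], [-0.019, 1.0, -0.001], [-0.001, -0.001, -1.0]]
ft_force: [-3.1, -0.0, 10.7]
grip_width: 0.023
gripper_force: 100.8
```

Request:
arm_command(turn=[[0, 0, 0], [0, 0, 0], [0, 0, 0]], xyz=[[0, 0, 0.01], [0, 0, 0], [0, 0, 0]], claw=[15, 15, 15])

```text
time_s: 18.85
position: [0.4854, -0.1004, 0.0997]
tool_rot: [[-1.0, -0.019, 0.001], [-0.019, 1.0, -0.001], [-0.001, -0.001, -1.0]]
ft_force: [-3.9, 0.1, 14.8]
grip_width: 0.023
gripper_force: 101.3
```

Request:
arm_command(turn=[[0, 0, 0], [0, 0, 0], [0, 0, 0], [0, 0, 0], [0, 0, 0], [0, 0, 0]], xyz=[[0, 0.1, 0], [0, 0.15, 0], [0, 0.2, 0], [0, 0.2, 0], [0, 0.2, 0], [0, 0, 0]], claw=[15, 15, 15, 15, 15, 15])

```text
time_s: 19.45
position: [0.4849, -0.0571, 0.0998]
tool_rot: [[-1.0, -0.019, 0.002], [-0.019, 1.0, -0.001], [-0.002, -0.001, -1.0]]
ft_force: [-3.0, 0.0, 12.5]
grip_width: 0.023
gripper_force: 101.2
```

Request:
arm_command(turn=[[0, 0, 0], [0, 0, 0], [0, 0, 0], [0, 0, 0], [0, 0, 0], [0, 0, 0], [0, 0, 0]], xyz=[[0, 0.1, 0], [0, 0.16, 0], [0, 0.2, 0], [0, 0.2, 0], [0, 0.2, 0], [0, 0.1, 0], [0, 0, 0]], claw=[15, 15, 15, 15, 15, 15, 15])

```text
time_s: 20.15
position: [0.4844, -0.0093, 0.0999]
tool_rot: [[-1.0, -0.019, 0.003], [-0.019, 1.0, -0.001], [-0.003, -0.001, -1.0]]
ft_force: [-2.7, 0.3, 13.9]
grip_width: 0.023
gripper_force: 101.4
```

Request:
arm_command(turn=[[0, 0, 0], [0, 0, 0], [0, 0, 0], [0, 0, 0], [0, 0, 0], [0, 0, 0], [0, 0, 0], [0, 0, 0], [0, 0, 0], [0, 0, 0]], xyz=[[0, 0.1, 0], [0, 0.2, 0], [0, 0.2, 0], [0, 0.2, 0], [0, 0.2, 0], [0, 0.2, 0], [0, 0.2, 0], [0, 0.2, 0], [0, 0.2, 0], [0, 0, 0]], claw=[15, 15, 15, 15, 15, 15, 15, 15, 15, 15])

```text
time_s: 21.15
position: [0.4832, 0.0761, 0.0998]
tool_rot: [[-1.0, -0.019, 0.004], [-0.019, 1.0, -0.0], [-0.004, -0.0, -1.0]]
ft_force: [-0.2, -0.9, 10.9]
grip_width: 0.023
gripper_force: 101.1
```

All clips are home and rolled over. I'll lift and return above the rest.

Request:
arm_command(turn=[[0, 0, 0], [0, 0, 0], [0, 0, 0], [0, 0, 0], [0, 0, 0], [0, 0, 0.3], [0, 0, 0.3]], xyz=[[0, 0, -0.3], [0, 0, -0.5], [0, 0, -0.5], [0, 0, -0.5], [0, 0, 0], [0, 0, 0], [0, 0, 0]], claw=[15, 15, 15, 15, 15, 15, 15])

```text
time_s: 21.85
position: [0.4814, 0.075, 0.1868]
tool_rot: [[-0.999, 0.037, -0.003], [0.037, 0.999, 0.0], [0.003, 0.0, -1.0]]
ft_force: [-0.0, -0.5, -3.0]
grip_width: 0.0227
gripper_force: 99.3
```

Request:
arm_command(turn=[[0, 0, 0], [0, 0, 0], [0, 0, 0], [0, 0, 0], [0, 0, 0], [0, 0, 0], [0, 0, 0], [0, 0, 0], [0, 0, 0], [0, 0, 0]], xyz=[[0.1, 0.72, 0], [0.1, 0.72, 0], [0.1, 0.72, 0], [0.1, 0.72, 0], [0.1, 0.72, 0], [0.1, 0.72, 0], [0.1, 0.6, 0], [0, 0, 0], [0, 0, 0], [0, 0, 0]], claw=[15, 15, 15, 15, 15, 15, 15, 15, 15, 15])

```text
time_s: 22.85
position: [0.4557, 0.321, 0.1875]
tool_rot: [[-0.999, 0.036, -0.001], [0.036, 0.999, -0.001], [0.001, -0.001, -1.0]]
ft_force: [0.3, -0.5, -3.0]
grip_width: 0.0231
gripper_force: 99.6
```

```bash
python3 - <<'E'
from h import *
s=env.observe();print(s["position"],s["tool_rot"],s["ft_force"])
im0=imaging.get_image("wrist");c=cam("wrist");im,d=im0;W=cloud("wrist",d,c);x,y,z=W[...,0],W[...,1],W[...,2]
T=np.load("top0.npz")
for a,b in((.063,.103),(.017,.057)):
    m=(z>.028)&(z<.05)&(x>.481)&(x<.491)&(y>a)&(y<b);print("clip z",m.sum(),np.median(z[m]))
m=(z>.044)&(z<.0535)&(abs(x-.461)<.06)&(abs(y-.328)<.06);P=W[m][:,:2].astype(np.float32)*1000
print("rim",len(P),cv2.minAreaRect(P))
cv2.imwrite("pics/w3.png",im)
im,d=imaging.get_image("side");cv2.imwrite("pics/s2.png",cv2.resize(im[90:200,220:380],None,fx=4.5,fy=4.5,interpolation=cv2.INTER_CUBIC))
E
```

```text
[0.45573445 0.32099668 0.18749122] [[-9.99345226e-01  3.61533167e-02 -1.43393174e-03]
 [ 3.61546221e-02  9.99345807e-01 -8.95143005e-04]
 [ 1.40063129e-03 -9.46400149e-04 -9.99998571e-01]] [ 0.30625607 -0.51697815 -2.97881268]
clip z 413 0.036071758455414576
clip z 417 0.03577826923625508
rim 3193 ((442.90411376953125, 328.54058837890625), (84.24372100830078, 46.772098541259766), 87.95584869384766)
```

View pics/w3.png

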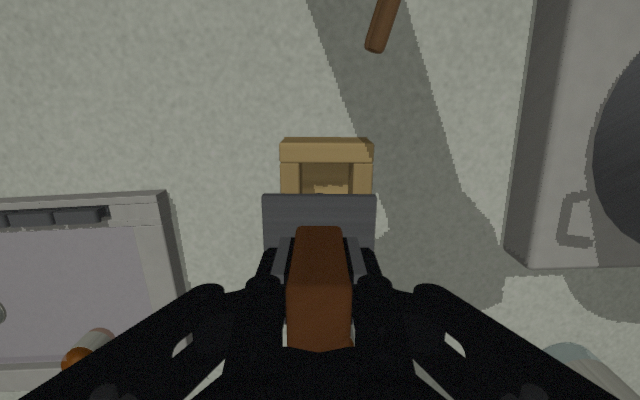

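View pics/s2.png

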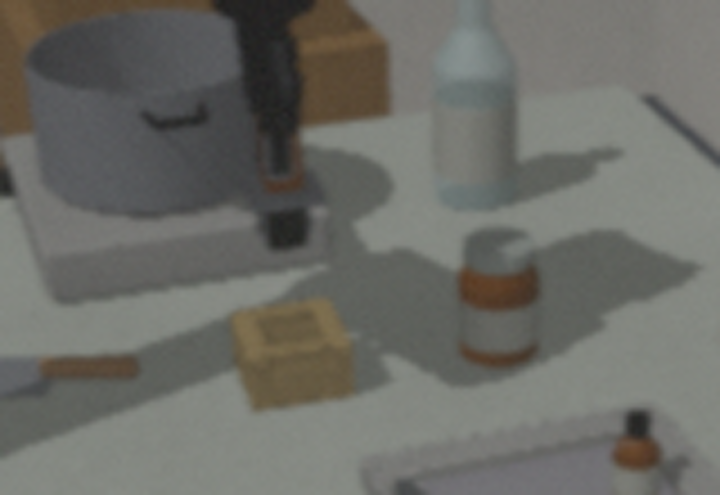

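The wrist view shows the roller square in the grip, with the plate edge at (319,195) and the pocket at (326,180). The side view shows it upright, and the rest is unmoved. I'll check the roller's offset from the TCP.

```bash
python3 - <<'E'
from h import *
s=env.observe();c=cam("wrist");im,d=imaging.get_image("wrist");W=cloud("wrist",d,c)
p=np.array(s["position"]);R=np.array(s["tool_rot"]);L=(W-p)@R
x,y,z=L[...,0],L[...,1],L[...,2]
m=(abs(x)<.06)&(abs(y)<.05)&(z>.006)&(z<.022)&(np.indices(d.shape)[0]<250);P=L[m]
print("plate tool frame",len(P),np.percentile(P,[1,50,99],axis=0).round(4).tolist())
print("plane",np.linalg.lstsq(np.c_[P[:,:2],np.ones(len(P))],P[:,2],rcond=None)[0])
E
```

```text
plate tool frame 4970 [[-0.0034, -0.0289, 0.0074], [0.0144, 0.0006, 0.0143], [0.025, 0.0297, 0.0182]]
plane [0.04229392 0.00041611 0.013662  ]
```

Request:
arm_command(turn=[[0, 0, 0], [0, 0, 0], [0, 0, 0], [0, 0, 0], [0, 0, 0], [0, 0, 0], [0, 0, 0]], xyz=[[0, 0.14, 0], [0, 0, 0.4], [0, 0, 0.5], [0, 0, 0.4], [0, 0, 0], [0, 0, 0], [0, 0, 0]], claw=[15, 15, 15, 15, 15, 15, 15])

```text
time_s: 23.7
position: [0.4567, 0.3291, 0.1246]
tool_rot: [[-0.999, 0.035, 0.002], [0.035, 0.999, 0.001], [-0.002, 0.001, -1.0]]
ft_force: [-0.2, 0.3, -2.5]
grip_width: 0.0229
gripper_force: 99.6
```

Request:
arm_command(turn=[[0, 0, 0], [0, 0, 0], [0, 0, 0], [0, 0, 0], [0, 0, 0], [0, 0, 0]], xyz=[[0, 0, 0.08], [0, 0, 0.1], [0, 0, 0.1], [0, 0, 0.08], [0, 0, 0], [0, 0, 0]], claw=[15, 15, 15, 15, 15, 15])

```text
time_s: 24.3
position: [0.4561, 0.3288, 0.1052]
tool_rot: [[-0.999, 0.035, -0.0], [0.035, 0.999, -0.0], [0.0, -0.0, -1.0]]
ft_force: [0.9, 0.0, -3.0]
grip_width: 0.0232
gripper_force: 99.6
```

Wheel is in the pocket with no contact. Lowering further.

Request:
arm_command(turn=[[0, 0, 0], [0, 0, 0], [0, 0, 0], [0, 0, 0], [0, 0, 0], [0, 0, 0], [0, 0, 0], [0, 0, 0]], xyz=[[0, 0, 0.1], [0, 0, 0.12], [0, 0, 0.12], [0, 0, 0.12], [0, 0, 0.1], [0, 0, 0.06], [0, 0, 0], [0, 0, 0]], claw=[15, 15, 15, 15, 15, 15, 15, 15])

```text
time_s: 25.1
position: [0.4562, 0.3288, 0.0744]
tool_rot: [[-0.999, 0.035, 0.0], [0.035, 0.999, 0.0], [-0.0, 0.0, -1.0]]
ft_force: [-0.1, 1.0, -2.1]
grip_width: 0.0229
gripper_force: 99.6
```

Request:
arm_command(turn=[[0, 0, 0], [0, 0, 0], [0, 0, 0], [0, 0, 0]], xyz=[[0, 0, 0.02], [0, 0, 0.02], [0, 0, 0], [0, 0, 0]], claw=[15, 15, 15, 15])

```text
time_s: 25.5
position: [0.4561, 0.3288, 0.0724]
tool_rot: [[-0.999, 0.035, 0.0], [0.035, 0.999, 0.0], [-0.0, 0.0, -1.0]]
ft_force: [-0.4, -0.6, -2.8]
grip_width: 0.0228
gripper_force: 99.6
```

Request:
arm_command(turn=[[0, 0, 0], [0, 0, 0], [0, 0, 0], [0, 0, 0]], xyz=[[0, 0, 0.02], [0, 0, 0.01], [0, 0, 0], [0, 0, 0]], claw=[15, 15, 15, 15])

```text
time_s: 25.9
position: [0.456, 0.3288, 0.0708]
tool_rot: [[-0.999, 0.035, -0.0], [0.035, 0.999, -0.0], [0.0, -0.0, -1.0]]
ft_force: [1.0, 0.4, -3.0]
grip_width: 0.0228
gripper_force: 99.6
```

Request:
arm_command(turn=[[0, 0, 0], [0, 0, 0], [0, 0, 0], [0, 0, 0], [0, 0, 0], [0, 0, 0], [0, 0, 0]], xyz=[[0, 0, 0], [0, 0, 0], [0, 0, 0], [0, 0, 0], [0, 0, 0], [0, 0, 0], [0, 0, 0]], claw=[30, 40, 55, 70, 85, 85, 85])

```text
time_s: 26.6
position: [0.4561, 0.3288, 0.0708]
tool_rot: [[-0.999, 0.035, -0.0], [0.035, 0.999, 0.0], [0.0, 0.0, -1.0]]
ft_force: [-0.3, -0.2, 0.4]
grip_width: 0.0851
gripper_force: 0.0
```

Request:
arm_command(turn=[[0, 0, 0], [0, 0, 0], [0, 0, 0], [0, 0, 0], [0, 0, 0], [0, 0, 0], [0, 0, 0], [0, 0, 0]], xyz=[[0, 0, -0.2], [0, 0, -0.5], [0, 0, -0.8], [0, 0, -0.8], [0.3, 0, -0.8], [0.5, 0, -0.8], [0.3, 0, 0], [0, 0, 0]], claw=[85, 85, 85, 85, 85, 85, 85, 85])

```text
time_s: 27.4
position: [0.3998, 0.3309, 0.2678]
tool_rot: [[-0.999, 0.034, 0.002], [0.034, 0.999, 0.001], [-0.002, 0.001, -1.0]]
ft_force: [0.2, -0.2, -0.4]
grip_width: 0.0848
gripper_force: 0.0
```

```bash
python3 - <<'E'
from h import *
s=env.observe();print(s["time_s"],s["position"])
c=cam("wrist");im,d=imaging.get_image("wrist");W=cloud("wrist",d,c)
for lo,hi,nm in((.105,.13,"handle"),(.0535,.063,"plate"),(.044,.0515,"rim")):
    m=(W[...,2]>lo)&(W[...,2]<hi)&(abs(W[...,0]-.46)<.06)&(abs(W[...,1]-.32)<.06);P=W[m]
    if len(P)>20: print(nm,len(P),np.median(P,0),cv2.minAreaRect(P[:,:2].astype(np.float32)*1000))
x,y,z=W[...,0],W[...,1],W[...,2]
for k in range(5):
    yc=-.101+.046*k;m=(z>.028)&(z<.05)&(abs(x-.4868+.0178*y)<.005)&(abs(y-yc)<.018);print("clip",k+1,m.sum(),np.median(z[m]) if m.any() else None)
cv2.imwrite("pics/w4.png",im)
E
```

```text
27.4 [0.39979392 0.33088815 0.26777897]
handle 689 [0.45783072 0.32922875 0.11570391] ((460.2890319824219, 329.09063720703125), (23.5391788482666, 29.127887725830078), 86.1549301147461)
plate 1675 [0.45172404 0.32880173 0.05602255] ((461.2708435058594, 329.09185791015625), (59.676666259765625, 60.39472579956055), 86.98399353027344)
rim 1959 [0.44433495 0.3256006  0.04990999] ((461.3658142089844, 327.7495422363281), (84.15949249267578, 84.8771743774414), 87.55057525634766)
clip 1 3 0.031469019071086575
clip 2 205 0.03574015994063703
clip 3 210 0.03584952896053699
clip 4 211 0.03563164037197408
clip 5 211 0.03587327421561006
```

View pics/w4.png

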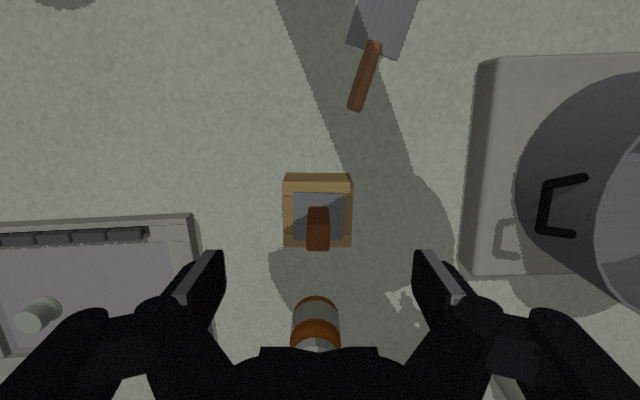

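The roller sits flat in its rest: plate top at 56 mm, handle top at 116 mm, within about 1.5 mm of the rest's centre. Clips 2–5 measure level at about 36 mm. Clip 1 is out of this view, but it reached its hard stop at 17 N at the same roller height.

```bash
python3 -c "
from rig import env
print(env.close_job())"
```

```text
the job is handed in; nothing more can be done
None
```

I pressed all five clips down to their stops and rolled along the strip (about 20 N at most in the readings), put the roller back in its rest and let go, and handed the job in at about 27 s; no verdict came back, and clip 1's final height was checked only by force.

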